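# Sweep the loose fittings into the sorting bay

## Task

Gently sweep the three loose brass fittings across the bench with the fingertips into the blue three-sided sorting bay, so that all three stand upright fully inside it with nothing sticking out of its open side. Slide them only: do not pinch, jam, lift or knock over any fitting, and leave the pressure gauge standing among them and the other equipment where they are.

Things in the scene. Friction and masses are not known exactly. Their poses are not given: they have to be found in the camera images.
- fitting_a: Loose brass hose fitting standing upright: hexagonal base 36 mm across flats (42 across corners), 16 mm high, a flat facing its own +x, round neck 25 mm across and blue collar above, 31 mm high in all, about 0.12 kg. Slides when pushed low on the base; one narrow push point lets it turn and slip aside, two finger ends a little apart steer it better. Origin: centre of its underside; z up.
- fitting_b: Loose brass hose fitting standing upright: hexagonal base 36 mm across flats (42 across corners), 16 mm high, a flat facing its own +x, round neck 25 mm across and blue collar above, 31 mm high in all, about 0.12 kg. Slides when pushed low on the base; one narrow push point lets it turn and slip aside, two finger ends a little apart steer it better. Origin: centre of its underside; z up.
- fitting_c: Loose brass hose fitting standing upright: hexagonal base 36 mm across flats (42 across corners), 16 mm high, a flat facing its own +x, round neck 25 mm across and blue collar above, 31 mm high in all, about 0.12 kg. Slides when pushed low on the base; one narrow push point lets it turn and slip aside, two finger ends a little apart steer it better. Origin: centre of its underside; z up.
- bay: Blue three-sided pen fixed to the bench, with a black floor level with the bench (no sill). Walls 30 mm high and 10 mm thick. Inside it is 110 mm deep along its x and 220 mm wide along its y. Origin: at bench height, on the middle of the width, 60 mm in from the open side and 50 mm from the inner face of the back wall. Its x axis points from the open side to the back wall (the open side is at x = -60 mm, side walls' inner faces at y = +-110 mm); z up.
- gauge: Pressure gauge on a black square foot, 36 x 36 mm, 16 mm high, with a round steel dial 38 mm across above it, 55 mm high in all, 0.16 kg, loose. It and the three fittings stand in a loose row, roughly along world x, in any order, 60 to 95 mm apart along it; it must stay. Origin: centre of its underside; z up; dial faces its -x.
- cylinder: Pneumatic cylinder lying on the bench beyond the work, about 250 mm long (from -90 to +162 mm along its x), 34 mm wide, 44 mm high, loose. Leave it. Origin: under the middle of its barrel, on the bench.
- valve: Black valve block with a blue coil and two brass ports, 90 x 40 mm, 56 mm high, loose. Leave it. Origin: centre of its underside.
- screwdriver: Screwdriver lying on the bench on the robot's right, loose, along its x (handle to -x). Leave it. Origin: centre of its underside.
There are look-alikes about, which are no part of the job. Leave any pink or red look-alike of the fitting_b alone.

How it is judged:
By the outcome, as a careful person would: the job done as asked, in the order asked, and still so for the second after the job is handed in, with the robot touching nothing.
It also fails if it takes over 61 s, if anything falls off the work surface, if the arm or the gripper's body presses on something with over 40 N, if the wrist force passes 120 N, or if a joint passes its speed limit or range.

## Robot

A 6-joint arm with a two-finger parallel gripper is mounted at the origin on the work surface. World frame = base frame: x ahead of the robot, y to its left, z up, the work surface at z = 0. Lengths are in m, angles in rad, forces in N, time in s.
With the tool pointing down it reaches from about 0.25 to 0.725 m from the base axis. Payload 4 kg.
Tool frame: the origin (TCP) lies between the finger pads; the fingertips stand 17 mm ahead of it and the grasp point (between the pads) lies 2 mm behind it; z points along the fingers, y is the direction in which the jaws open and shut (so a half turn about z gives the same grasp; the last joint's range is limited). The gripper opens to 85 mm and grips with 20 to 120 N. Pads are 22 mm wide; open, the fingers measure 114 mm over their backs; the gripper's body (76 mm by 85 mm) begins 54 mm behind the grasp point. The pads swing forward as they close: fully open they stand 13 mm farther back than shut.
Start: joints at [1.322, 0.241, 0.005, 1.335, 0, 1.571], TCP at [0.123, 0.485, 0.248] pointing down, gripper open.
Joint ranges: [-2.72, 2.72], [-1.05, 1.87], [-1.09, 1.28], [-1.99, 2.15], [-1.42, 1.44], [-3.14, 3.14]. Speed limits (rad/s): [2.79, 2.79, 3.14, 3.14, 3.14, 3.14].

## Interface

Orientations are given as a unit quaternion [x, y, z, w].
In Python, from workcell import readout, viewer, order gives the robot as it stands. The module is installed in compiled form; this text tells all that it offers.
- The arm moves only by the shell command python3 -m crank 'ROWS'. ROWS is text: rows parted by semicolons, each of 7 numbers parted by spaces: the shift along the tool's x, y, z in m, then the turn, a rotation vector about the tool's x, y, z in rad, then the gripper's target within -1 to 1 (shut at 1, half-way at 0, fully open at -1). A call has 1 to 20 rows; each row shifts and turns the pose as measured when the row begins, along the tool's axes as they then stand; what a row does not reach is not made up. A row lasts 1/12 s, in which the tool goes at most 41.7 mm and 7.16 degrees, less where a joint would pass 70% of its speed; a pose out of reach is approached as far as the arm can. A call with a gripper value outside its range is refused whole. The fingers move at their own pace and stop on an object; the grip force is fixed at half the most. Time passes only in rows, so rows that do not move let the fingers close. It gives the time, the measured TCP pose, the force and the opening at its end, in the units of the state.
- readout.get_obs(): the state, without advancing time (a new reading comes with each control period).
- viewer.camera(name): name is "side" or "top" or "wrist"; returns the picture (384x512x3 uint8, red, green, blue); there is no depth.
- viewer.calibration(name): a dict with "fx", "fy", "cx", "cy" (pixels), "eye" and "rotation" of the camera in the world. Camera axes: x right, y down, z forward; pixel columns grow to the right and rows downward; lengths in m; the calibration is good to about 2 mm. A picture is of the moment at which its call begins: read the wrist's pose just before it. calibration takes no time and is no camera call; for the wrist camera it gives the pose at the moment of the call.
- order.job_done(): hands the job in, once; it reports no verdict.
The state is a dict: "clock": time; "joint_pos": joint angles; "joint_vel": joint speeds; "tau": joint torques, N m; "eef_pos": TCP position; "tool_rot": TCP orientation; "ft_force": force on the tool from outside, world axes, zero at the start; "ft_torque": the same for the moment, N m; "grip_width": finger opening in m.
Only numpy, scipy, OpenCV 4.12 (cv2) and the standard library are available. Lean on these libraries where they do the work, as an engineer would, in place of code of your own. Each camera call takes 0.05 s, during which the arm holds its last target. There are 200 camera calls.

## Working session

There is one attempt and no reset: what is moved stays moved. The work goes in short steps, Python scripts to look and compute and a shell command to move; the robot and the scene stay as the last step left them, time stands still between calls to the robot, and variables do not carry over. Pictures are saved under pics/ and viewed, about 8 in all and at most 12, crops included, and the job is handed in when it is done.

```bash
mkdir -p pics; python3 - <<'E'
from workcell import readout, viewer
import cv2,numpy as np
o=readout.get_obs(); print(o['clock'],o['eef_pos'],o['tool_rot'],o['grip_width'])
for n in('top','side'):
    c=viewer.calibration(n); print(n,{k:np.round(v,4).tolist() for k,v in c.items()})
    im=viewer.camera(n); np.save(f'pics/{n}0.npy',im)
    cv2.imwrite(f'pics/{n}0.png',cv2.resize(im[:,:,::-1],(800,600),interpolation=cv2.INTER_CUBIC))
E
```

```text
0.0 [0.1229681  0.48403153 0.24742958] [ 1.24087662e-01  9.92270724e-01 -1.02090803e-03 -1.43432921e-04] 0.08550039254982236
top {'fx': 437.3292, 'fy': 437.3292, 'cx': 256.0008, 'cy': 187.2175, 'eye': [0.5183, -0.092, 1.1456], 'rotation': [-0.6989, 0.7144, -0.023, 0.0262]}
side {'fx': 396.4732, 'fy': 396.4732, 'cx': 248.2192, 'cy': 188.6109, 'eye': [0.2621, -0.7867, 0.5186], 'rotation': [0.8428, -0.2098, 0.1184, -0.4813]}
```

View pics/top0.png

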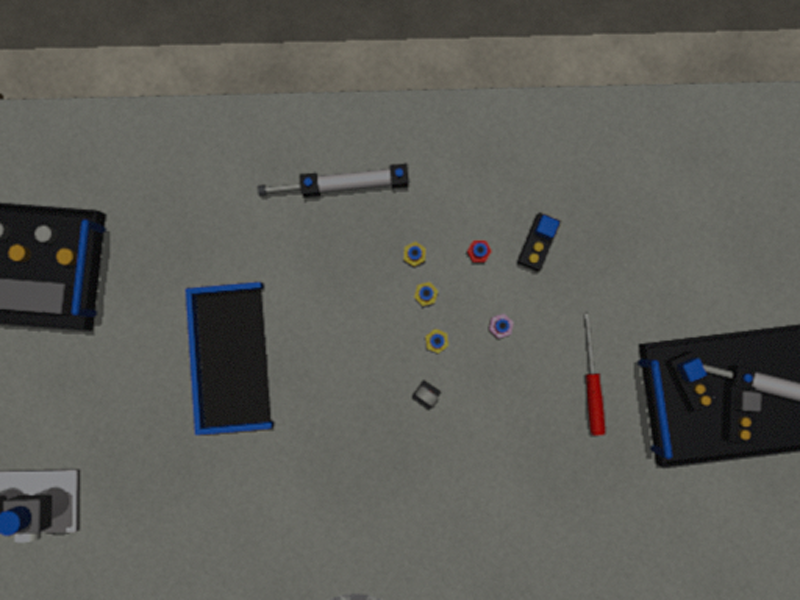

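View pics/side0.png

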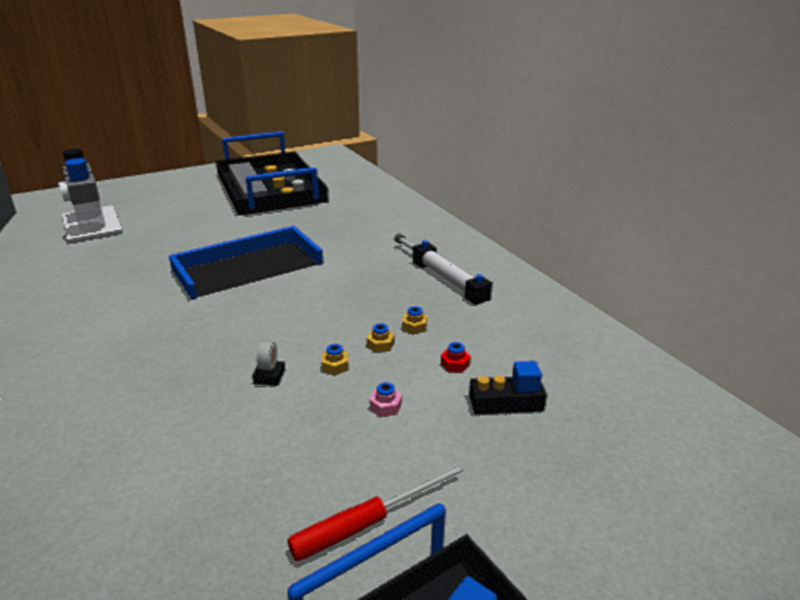

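Candidates in the 800x600 top view are yellow hex pieces at (414,254), (427,294) and (437,341), a red one at (479,251) and a pink one at (501,326). The two trays also hold parts. The three yellow ones match the brass description, and the gauge is at (427,395). Next I measure and take one close crop.

```bash
cat > h.py <<'E'
from workcell import readout, viewer
import cv2,numpy as np
from scipy.spatial.transform import Rotation as R
def ray(c,u,v,z):
    q=np.array(c['rotation']); M=q if q.shape==(3,3) else R.from_quat(q).as_matrix()
    d=M@np.array([(u-c['cx'])/c['fx'],(v-c['cy'])/c['fy'],1]); e=np.array(c['eye'])
    return e+d*(z-e[2])/d[2]
def blobs(im,lo,hi,amin=15):
    h=cv2.cvtColor(im,cv2.COLOR_RGB2HSV); m=cv2.inRange(h,np.array(lo),np.array(hi))
    m=cv2.morphologyEx(m,cv2.MORPH_CLOSE,np.ones((3,3),np.uint8))
    cs,_=cv2.findContours(m,cv2.RETR_EXTERNAL,cv2.CHAIN_APPROX_NONE)
    return [c for c in cs if cv2.contourArea(c)>amin]
Y=((18,110,60),(35,255,255)); B=((105,120,50),(130,255,255))
def locate(im=None):
    "brass hex centres at z=16 mm from top view"
    c=viewer.calibration('top')
    if im is None: im=viewer.camera('top')
    out=[]
    for k in blobs(im,*Y):
        (u,v),r=cv2.minEnclosingCircle(k); p=ray(c,u,v,.014)
        out.append((round(u,1),round(v,1),round(r,1),cv2.contourArea(k),p[:2].round(4).tolist()))
    return im,out
E
python3 - <<'E'
from h import *
im=np.load('pics/top0.npy'); c=viewer.calibration('top')
for o in locate(im)[1]: print('brass',o)
for k in blobs(im,*B):
    (u,v),s,a=cv2.minAreaRect(k); print('blue',round(u),round(v),cv2.contourArea(k))
    if cv2.contourArea(k)>150 or s[0]>80 or s[1]>80:
        pass
big=max((k for k in blobs(im,*B) if cv2.boundingRect(k)[3]>80 and 100<cv2.boundingRect(k)[0]<150),key=len)
p=cv2.approxPolyDP(big,3,True)[:,0]
for u,v in p: print('bay px',u,v,ray(c,u,v,.03)[:2].round(4))
# dark regions: gauge, cylinder
for k in blobs(im,(0,0,0),(180,255,45),60):
    (u,v),s,a=cv2.minAreaRect(k); q=ray(c,u,v,.01)
    if 100<u<400 and 80<v<300: print('dark',round(u),round(v),np.round(s),round(a),q[:2].round(4), [ray(c,*b,.0)[:2].round(3).tolist() for b in cv2.boxPoints(((u,v),s,a))])
cr=im[130:280,110:350,::-1]; cv2.imwrite('pics/crop.png',cv2.resize(cr,(800,500),interpolation=cv2.INTER_CUBIC))
E
```

```text
brass (476.5, 274.0, 7.2, 64.0, [0.3628, -0.6453])
brass (449.5, 252.5, 7.4, 59.5, [0.4187, -0.5794])
brass (279.2, 217.7, 7.5, 145.5, [0.517, -0.1456])
brass (272.1, 187.9, 7.4, 146.5, [0.5946, -0.1294])
brass (41.0, 163.6, 5.5, 82.0, [0.6714, 0.4723])
brass (10.2, 161.2, 5.5, 81.5, [0.6794, 0.5528])
brass (342.5, 161.0, 6.9, 57.0, [0.6606, -0.3141])
brass (265.0, 162.5, 7.6, 143.0, [0.6612, -0.1124])
blue 6 334 159.0
blue 478 242 21.0
blue 423 261 294.5
blue 444 236 141.5
blue 280 218 41.0
blue 322 208 38.5
blue 272 188 40.5
blue 145 229 569.0
blue 265 162 39.0
blue 307 160 44.0
blue 51 171 279.5
blue 350 144 125.5
blue 197 116 20.0
blue 255 110 17.5
bay px 166 181 [0.6171 0.1426]
bay px 119 185 [0.6095 0.2632]
bay px 125 277 [0.3762 0.248 ]
bay px 173 273 [0.3836 0.1266]
bay px 166 270 [0.3915 0.1442]
bay px 129 274 [0.3835 0.2379]
bay px 122 188 [0.6016 0.2555]
dark 148 230 [90. 46.] 86 [0.4937 0.1937] [[0.609, 0.264], [0.614, 0.144], [0.38, 0.129], [0.374, 0.248]]
dark 344 155 [15. 35.] 22 [ 0.6767 -0.3191] [[0.644, -0.284], [0.729, -0.322], [0.712, -0.359], [0.628, -0.32]]
dark 197 118 [15. 12.] 82 [0.7826 0.0626] [[0.803, 0.082], [0.807, 0.051], [0.767, 0.046], [0.763, 0.077]]
dark 255 112 [15. 10.] 90 [ 0.7948 -0.0892] [[0.818, -0.076], [0.817, -0.103], [0.777, -0.102], [0.777, -0.076]]
```

View pics/crop.png

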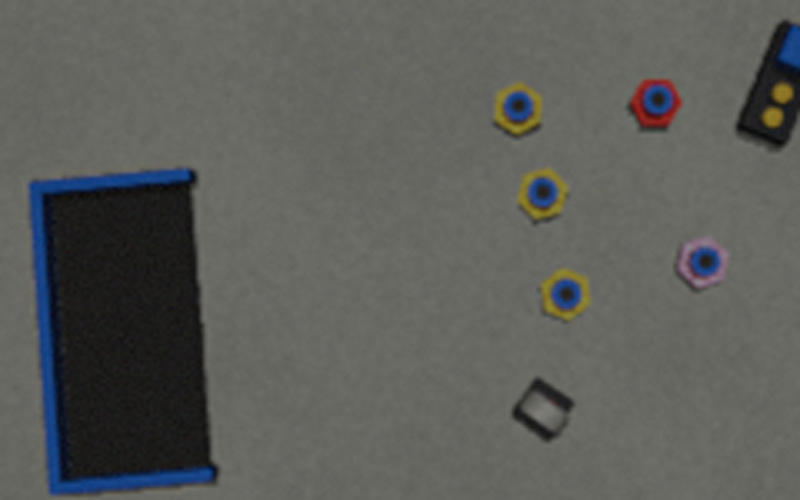

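The crop confirms three brass hexes at crop pixels (518,108), (543,193) and (566,293), with the gauge at (543,408). The red (656,103) and pink (702,262) ones are look-alikes.

- **Fittings:** F1 (0.661, -0.112), F2 (0.595, -0.129), F3 (0.517, -0.146).
- **Bay:** the opening runs along y≈0.135, the inner x range is about 0.39 to 0.61, and the back wall is at y≈0.245.

The plan is three near-parallel sweeps with the fingers about 14 mm apart, starting with F1. I align the tool first.

```bash
python3 -m crank '0 0 0 0 0 .114 .68;0 0 0 0 0 .114 .68;0 0 0 0 0 .114 .68;0 0 0 0 0 .114 .68;0 0 0 0 0 .114 .68;0 0 0 0 0 .114 .68;0 0 0 0 0 .114 .68;0 0 0 0 0 .114 .68;0 0 0 0 0 .114 .68;0 0 0 0 0 0 .68'
cat > go.py <<'E'
# python3 go.py x y z angdeg : shift in tool axes to get there
from h import *
import sys
o=readout.get_obs(); M=R.from_quat(o['tool_rot']).as_matrix(); p=np.array(o['eef_pos'])
print('t',round(o['clock'],2),'tcp',p.round(4),'ang',np.degrees(np.arctan2(M[1,0],M[0,0])).round(2),'tilt',M[:,2].round(3),'w',round(o['grip_width'],4),'F',np.round(o['ft_force'],1))
a=[float(v) for v in sys.argv[1:]]
for i in range(0,len(a),3): print(a[i:i+3],'shift',(M.T@(np.array(a[i:i+3])-p)).round(4))
E
python3 go.py .675 -.159 .15
```

```text
clock: 0.93
eef_pos: [0.1221, 0.4805, 0.2419]
tool_rot: [0.615, 0.788, -0.007, 0.003]
ft_force: [0.3, -0.2, -0.0]
grip_width: 0.0136
t 0.93 tcp [0.1221 0.4805 0.2419] ang 104.06 tilt [-0.004 -0.015 -1.   ] w 0.0136 F [ 0.3 -0.2 -0. ]
[0.675, -0.159, 0.15] shift [-0.7533  0.3818  0.0991]
```

```bash
python3 -m crank '-.036 .018 .002 0 0 0 .68;-.036 .018 .002 0 0 0 .68;-.036 .018 .002 0 0 0 .68;-.036 .018 .002 0 0 0 .68;-.036 .018 .002 0 0 0 .68;-.036 .018 .002 0 0 0 .68;-.036 .018 .002 0 0 0 .68;-.036 .018 .002 0 0 0 .68;-.036 .018 .002 0 0 0 .68;-.036 .018 .002 0 0 0 .68;-.036 .018 .002 0 0 0 .68;-.036 .018 .002 0 0 0 .68;-.036 .018 .002 0 0 0 .68;-.036 .018 .002 0 0 0 .68;-.036 .018 .002 0 0 0 .68;-.036 .018 .002 0 0 0 .68;-.036 .018 .002 0 0 0 .68;-.036 .018 .002 0 0 0 .68;-.036 .018 .002 0 0 0 .68;0 0 0 0 0 0 .68' >/dev/null; python3 go.py .675 -.159 .15
```

```text
t 2.6 tcp [ 0.6532 -0.1038  0.1975] ang 108.42 tilt [-0.011 -0.014 -1.   ] w 0.0139 F [-0.1  0.4 -1. ]
[0.675, -0.159, 0.15] shift [-0.0588  0.0039  0.0481]
```

```bash
cat >> go.py <<'E'
for d in (102.5,105.5,107):
    c,s=np.cos(np.radians(d)),np.sin(np.radians(d)); D=np.array([[c,s,0],[s,-c,0],[0,0,-1]])
    print('rot to',d,R.from_matrix(M.T@D).as_rotvec().round(3))
E
python3 -m crank '-.03 .002 .024 -.015 .01 .025 .68;-.029 .002 .024 0 0 0 .68;0 0 0 0 0 0 .68'; python3 go.py .675 -.159 .08 .675 -.159 .023
```

```text
clock: 2.85
eef_pos: [0.6757, -0.159, 0.1477]
tool_rot: [0.592, 0.806, 0.001, -0.001]
ft_force: [-1.3, 0.2, -1.6]
grip_width: 0.0136
t 2.85 tcp [ 0.6757 -0.159   0.1477] ang 107.36 tilt [-0.001  0.002 -1.   ] w 0.0136 F [-1.3  0.2 -1.6]
[0.675, -0.159, 0.08] shift [ 0.0001 -0.0007  0.0677]
[0.675, -0.159, 0.023] shift [-0.     -0.0007  0.1247]
rot to 102.5 [-0.    -0.002  0.085]
rot to 105.5 [-0.    -0.002  0.032]
rot to 107 [-0.    -0.002  0.006]
```

```bash
python3 -m crank '0 0 .03 0 0 0 .68;0 0 .03 0 0 0 .68;0 0 .03 0 0 0 .68;0 0 .02 0 0 0 .68;0 0 .008 0 0 0 .68;0 0 .004 0 0 0 .68;0 0 0 0 0 0 .68' >/dev/null; python3 go.py .675 -.159 .022
python3 - <<'E'
from h import *
im=viewer.camera('side'); t=viewer.camera('top')
a=cv2.resize(im[150:300,150:350,::-1],(800,600),interpolation=cv2.INTER_CUBIC); cv2.imwrite('pics/s1.png',a)
E
```

```text
t 3.43 tcp [ 0.6733 -0.1589  0.0183] ang 108.06 tilt [-0.006  0.004 -1.   ] w 0.0139 F [-0.   0.7  0.5]
[0.675, -0.159, 0.022] shift [-0.0006  0.0016 -0.0037]
rot to 102.5 [-0.005 -0.006  0.097]
rot to 105.5 [-0.005 -0.006  0.045]
rot to 107 [-0.004 -0.006  0.019]
```

View pics/s1.png

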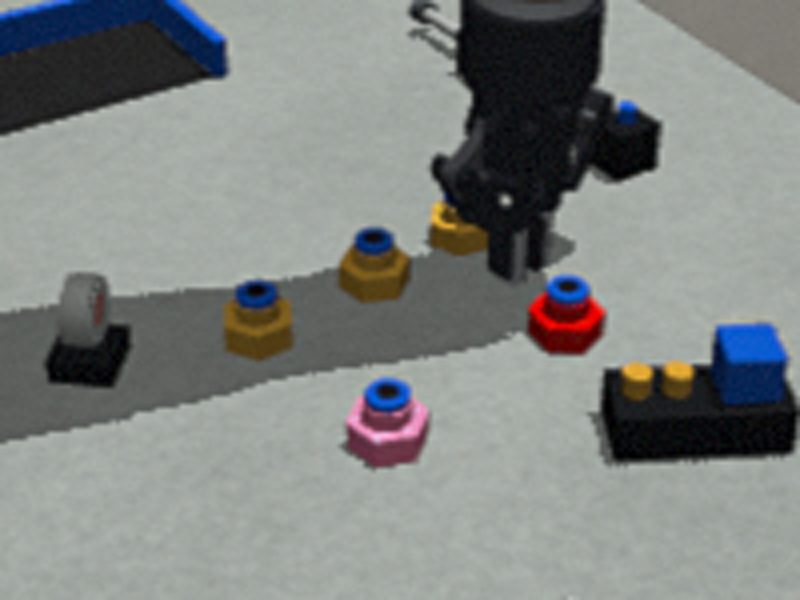

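The fingertips are behind F1, in free space and just above the bench, with all fittings upright. I raise slightly and start the sweep.

```bash
python3 -m crank '.005 .001 -.004 -.004 -.006 .012 .68;.006 0 0 0 0 0 .68;.006 0 0 0 0 0 .68;.006 0 0 0 0 0 .68;.008 0 0 0 0 0 .68;.009 0 0 0 0 0 .68;.009 0 0 0 0 0 .68;.009 0 0 0 0 0 .68;.009 0 0 0 0 0 .68;.009 0 0 0 0 0 .68;.009 0 0 0 0 0 .68;.009 0 0 0 0 0 .68' >/dev/null; python3 go.py .576 .168 .022
python3 -c "
from h import *
im,o=locate()
for k in o: print(k)
cv2.imwrite('pics/t1.png',cv2.resize(im[130:280,110:350,::-1],(800,500)))"
```

```text
t 4.53 tcp [ 0.6509 -0.062   0.0337] ang 107.31 tilt [ 0.02  -0.007 -1.   ] w 0.0137 F [ 0.2 -0.6  0.4]
[0.576, 0.168, 0.022] shift [ 0.242  -0.0032  0.0085]
rot to 102.5 [0.018 0.012 0.084]
rot to 105.5 [0.018 0.012 0.032]
rot to 107 [0.017 0.013 0.006]
(476.5, 273.9, 7.1, 62.0, [0.363, -0.6453])
(449.8, 252.1, 7.2, 54.0, [0.4196, -0.5802])
(279.1, 217.7, 7.6, 146.5, [0.5171, -0.1454])
(272.1, 187.9, 7.4, 147.5, [0.5946, -0.1294])
(40.9, 163.6, 5.5, 83.0, [0.6714, 0.4725])
(10.2, 161.4, 5.5, 80.5, [0.679, 0.5529])
(342.5, 161.0, 6.9, 56.5, [0.6606, -0.3141])
```

```bash
python3 -c "
from h import *
im=viewer.camera('side')
cv2.imwrite('pics/s2.png',cv2.resize(im[150:270,170:330,::-1],(800,600),interpolation=cv2.INTER_CUBIC))"
```

```text
(no output)
```

View pics/s2.png

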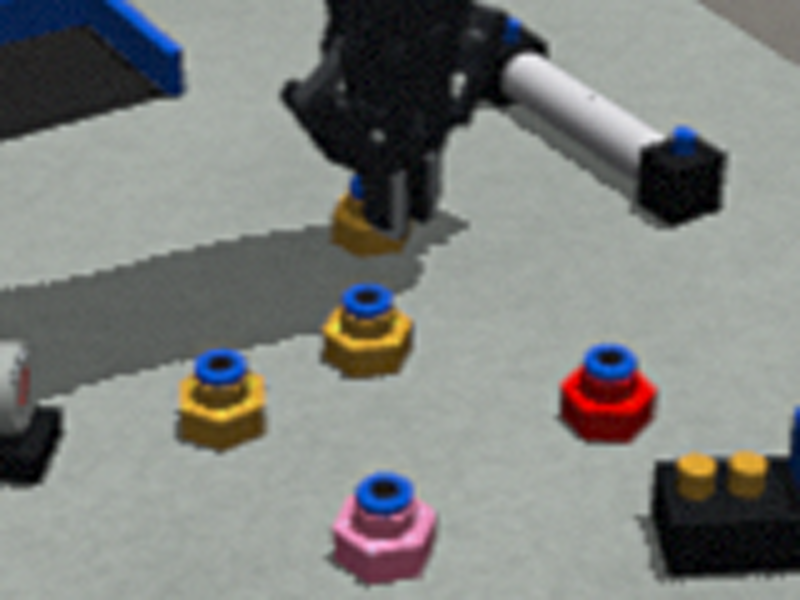

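```bash
python3 -c "
from h import *
c=viewer.calibration('side')
for n,x,y in (('F1',371,226),('F2chk',367,347),('F3chk',222,417)): print(n,ray(c,170+x/5,150+y/5,.0)[:2].round(4))"; python3 go.py .6509 -.062 .022
```

```text
F1 [ 0.6476 -0.0339]
F2chk [ 0.5976 -0.1265]
F3chk [ 0.5182 -0.1437]
t 4.63 tcp [ 0.6505 -0.0607  0.0336] ang 107.44 tilt [ 0.019 -0.006 -1.   ] w 0.0136 F [-0.5  0.3  0.7]
[0.6509, -0.062, 0.022] shift [-0.0012 -0.0002  0.0116]
rot to 102.5 [0.017 0.01  0.086]
rot to 105.5 [0.017 0.011 0.034]
rot to 107 [0.017 0.011 0.008]
```

F1 is still upright, but the tool has drifted up about 1 mm per row. I back off, come down again, then sweep with a compensation and check the height more often.

```bash
python3 -m crank '-.008 0 -.001 .008 .005 .004 .68;-.010 0 0 .008 .005 .003 .68;0 0 .006 0 0 0 .68;0 0 .004 0 0 0 .68;0 0 0 0 0 0 .68' |head -2; python3 go.py .645 -.036 .022
```

```text
clock: 5.05
eef_pos: [0.6567, -0.0806, 0.0235]
t 5.05 tcp [ 0.6567 -0.0806  0.0235] ang 106.93 tilt [-0.001  0.    -1.   ] w 0.0138 F [-0.1 -0.1 -0.1]
[0.645, -0.036, 0.022] shift [0.0461 0.0018 0.0015]
rot to 102.5 [-0.001 -0.     0.077]
rot to 105.5 [-0.001 -0.     0.025]
rot to 107 [-0.001 -0.    -0.001]
```

```bash
python3 -m crank '.008 .001 .002 0 0 0 .68;.008 0 .001 .0015 .001 0 .68;.009 0 .001 .0015 .001 0 .68;.009 0 .001 .0015 .001 0 .68;.009 0 .001 .0015 .001 0 .68;.009 0 .001 .0015 .001 0 .68;.009 0 .001 .0015 .001 0 .68' |head -2; python3 go.py .576 .168 .021
```

```text
clock: 5.63
eef_pos: [0.6418, -0.0221, 0.0174]
t 5.63 tcp [ 0.6418 -0.0221  0.0174] ang 106.59 tilt [-0.004 -0.004 -1.   ] w 0.0143 F [ 1.3 -3.6  5.2]
[0.576, 0.168, 0.021] shift [ 0.201  -0.0088 -0.0041]
rot to 102.5 [-0.005  0.003  0.071]
rot to 105.5 [-0.005  0.003  0.019]
rot to 107 [-0.005  0.003 -0.007]
```

```bash
python3 -m crank '.006 0 -.003 -.002 .001 -.012 .68;.009 0 -.001 -.002 .001 -.012 .68;.009 0 0 0 0 -.008 .68;.009 0 0 0 0 0 .68;.009 0 0 0 0 0 .68' |head -2; python3 go.py .576 .168 .021
```

```text
clock: 6.05
eef_pos: [0.625, 0.0256, 0.0205]
t 6.05 tcp [0.625  0.0256 0.0205] ang 108.83 tilt [-0.005  0.004 -1.   ] w 0.0138 F [ 0.4 -1.8  1.6]
[0.576, 0.168, 0.021] shift [ 0.1506 -0.0005  0.0003]
rot to 102.5 [-0.004 -0.005  0.11 ]
rot to 105.5 [-0.004 -0.005  0.058]
rot to 107 [-0.004 -0.005  0.032]
```

```bash
python3 -m crank '.009 0 0 -.002 -.002 0 .68;.009 0 0 0 0 0 .68;.009 0 0 0 0 0 .68;.009 0 0 0 0 0 .68;.009 0 0 0 0 0 .68;.009 0 0 0 0 0 .68' |head -2; python3 go.py .576 .168 .021
python3 -c "
from h import *
im,o=locate()
for k in o:
  if 100<k[0]<340: print(k)
s=viewer.camera('side')
cv2.imwrite('pics/s3.png',np.hstack([cv2.resize(im[130:250,110:270,::-1],(400,300)),cv2.resize(s[130:250,140:300,::-1],(400,300))]))"
```

```text
clock: 6.55
eef_pos: [0.605, 0.0826, 0.0204]
t 6.55 tcp [0.605  0.0826 0.0204] ang 108.86 tilt [-0.003  0.002 -1.   ] w 0.0141 F [ 1.5 -1.6  1.2]
[0.576, 0.168, 0.021] shift [ 0.0902  0.0002 -0.0003]
rot to 102.5 [-0.003 -0.003  0.111]
rot to 105.5 [-0.003 -0.003  0.059]
rot to 107 [-0.003 -0.003  0.032]
(279.2, 217.7, 7.5, 145.5, [0.517, -0.1456])
(272.1, 187.9, 7.4, 146.5, [0.5946, -0.1294])
```

View pics/s3.png

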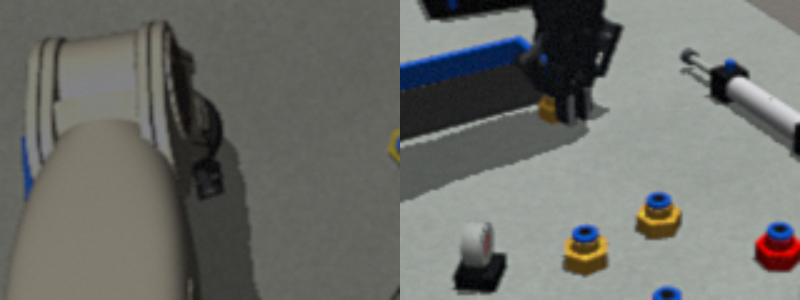

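```bash
python3 -c "
from h import *
c=viewer.calibration('side')
print(ray(c,202.4,175.4,.0)[:2].round(4))
M=np.array(c['rotation']); Q=M if M.shape==(3,3) else R.from_quat(M).as_matrix()
v=Q.T@(np.array([.595,.112,0])-np.array(c['eye'])); print(c['fx']*v[0]/v[2]+c['cx'],c['fy']*v[1]/v[2]+c['cy'])"
```

```text
[0.5945 0.1115]
202.50133408060364 175.2765946478381
```

F1's position agrees with the prediction: side view (0.5945, 0.1115) against (0.595, 0.112). I curve it slightly inward to keep the finger clear of the side wall.

```bash
python3 -m crank '.009 -.001 0 0 0 -.03 .68;.009 -.001 0 -.001 -.001 -.03 .68;.009 0 0 0 0 -.03 .68;.009 0 0 0 0 -.02 .68;.009 0 0 0 0 0 .68' |head -2; python3 go.py .573 .159 .021
```

```text
clock: 7.07
eef_pos: [0.5843, 0.1262, 0.02]
t 7.07 tcp [0.5843 0.1262 0.02  ] ang 115.79 tilt [-0.003  0.002 -1.   ] w 0.0136 F [ 0.8 -1.1  0.8]
[0.573, 0.159, 0.021] shift [ 0.0345  0.0041 -0.0009]
rot to 102.5 [-0.002 -0.003  0.232]
rot to 105.5 [-0.002 -0.003  0.18 ]
rot to 107 [-0.002 -0.003  0.153]
```

```bash
python3 -m crank '.008 0 0 0 0 0 .68;.008 0 0 0 0 0 .68;.008 0 0 0 0 0 .68;.007 0 0 0 0 0 .68;.004 0 0 0 0 0 .68;.001 0 0 0 0 0 .68;0 0 0 0 0 0 .68' |head -2; python3 go.py .573 .159 .021
python3 -m crank '-.01 0 0 0 0 0 .68;-.015 0 0 0 0 0 .68;-.01 0 -.01 0 0 .03 .68;-.005 0 -.03 0 0 .05 .68;0 0 -.04 0 0 .05 .68;-.02 0 -.02 0 0 .05 .68;-.04 0 0 0 0 0 .68;-.04 0 0 0 0 0 .68;-.04 0 0 0 0 0 .68;-.04 0 0 0 0 0 .68;0 0 0 0 0 0 .68'|head -2;python3 go.py .608 -.177 .08
python3 -c "
from h import *
im,o=locate()
for k in o:
  if 100<k[0]<340: print(k)
s=viewer.camera('side')
cv2.imwrite('pics/s4.png',np.hstack([cv2.resize(im[130:280,110:310,::-1],(400,300)),cv2.resize(s[130:250,100:260,::-1],(400,300))]))"
```

```text
clock: 7.65
eef_pos: [0.565, 0.1648, 0.02]
t 7.65 tcp [0.565  0.1648 0.02  ] ang 116.01 tilt [-0.004  0.002 -1.   ] w 0.0136 F [ 0.2 -0.3  0. ]
[0.573, 0.159, 0.021] shift [-0.0087  0.0046 -0.001 ]
rot to 102.5 [-0.003 -0.003  0.236]
rot to 105.5 [-0.003 -0.004  0.184]
rot to 107 [-0.003 -0.004  0.157]
clock: 8.57
eef_pos: [0.6348, -0.0605, 0.1295]
t 8.57 tcp [ 0.6348 -0.0605  0.1295] ang 104.46 tilt [-0.001  0.001 -1.   ] w 0.0136 F [-1.5  0.   0.3]
[0.608, -0.177, 0.08] shift [-0.1062 -0.0551  0.0494]
rot to 102.5 [-0.    -0.001  0.034]
rot to 105.5 [-0.    -0.001 -0.018]
rot to 107 [-0.    -0.001 -0.044]
(279.2, 217.7, 7.5, 145.5, [0.517, -0.1456])
(149.6, 207.0, 8.1, 177.0, [0.5519, 0.189])
(272.4, 187.9, 7.4, 144.5, [0.5943, -0.13])
```

View pics/s4.png

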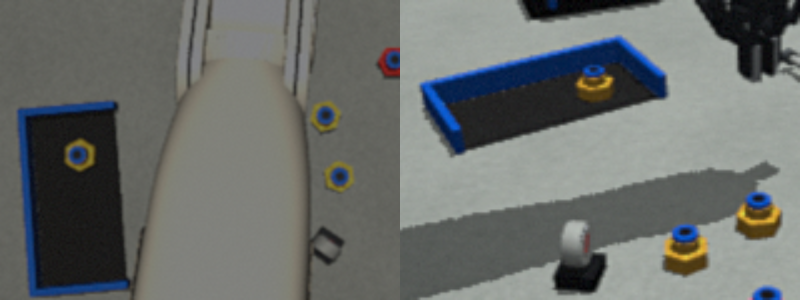

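F1 now stands upright inside the bay at (0.552, 0.189), seen at (79,155) in the left panel and (594,85) in the right. F2, F3 and the gauge have not moved. F2 is next.

```bash
python3 -m crank '-.036 -.018 0 0 0 -.025 .68;-.035 -.018 0 0 0 -.025 .68;-.035 -.018 0 0 0 -.025 .68;0 0 0 0 0 0 .68;0 0 .03 0 0 0 .68;0 0 .02 0 0 0 .68;0 0 0 0 0 0 .68' |head -2; python3 go.py .6106 -.1764 .022;  python3 -c "import go" >/dev/null 2>&1; sed -i 's/(102.5,105.5,107)/(103,106,108.8)/' go.py; python3 go.py
```

```text
clock: 9.25
eef_pos: [0.6114, -0.1685, 0.0806]
t 9.25 tcp [ 0.6114 -0.1685  0.0806] ang 109.31 tilt [ 0.001  0.009 -1.   ] w 0.0138 F [-0.6 -0.2 -0.9]
[0.6106, -0.1764, 0.022] shift [-0.0077 -0.0035  0.0586]
rot to 102.5 [ 0.003 -0.008  0.119]
rot to 105.5 [ 0.003 -0.008  0.067]
rot to 107 [ 0.003 -0.008  0.04 ]
t 9.25 tcp [ 0.6114 -0.1685  0.0806] ang 109.31 tilt [ 0.001  0.009 -1.   ] w 0.0138 F [-0.6 -0.2 -0.9]
rot to 103 [ 0.003 -0.008  0.11 ]
rot to 106 [ 0.003 -0.008  0.058]
rot to 108.8 [ 0.004 -0.008  0.009]
```

```bash
python3 -m crank '-.009 -.003 0 .004 -.008 .008 .68;0 0 .025 0 0 0 .68;0 0 .02 0 0 0 .68;0 0 .007 0 0 0 .68;0 0 .003 0 0 0 .68;0 0 0 0 0 0 .68' |head -2; python3 go.py .6106 -.1764 .022
```

```text
clock: 9.75
eef_pos: [0.6149, -0.1758, 0.0304]
t 9.75 tcp [ 0.6149 -0.1758  0.0304] ang 109.01 tilt [ 0.005 -0.003 -1.   ] w 0.0137 F [-0.2 -0.6  0.4]
[0.6106, -0.1764, 0.022] shift [ 0.0008 -0.0043  0.0084]
rot to 103 [0.003 0.004 0.105]
rot to 106 [0.003 0.004 0.052]
rot to 108.8 [0.003 0.005 0.004]
```

```bash
python3 -m crank '0 -.004 .006 .003 .004 0 .68;0 0 .002 0 0 0 .68;0 0 0 0 0 0 .68' |head -2; python3 go.py .6106 -.1764 .022 .503 .140 .021
```

```text
clock: 10.0
eef_pos: [0.6132, -0.1772, 0.0255]
t 10.0 tcp [ 0.6132 -0.1772  0.0255] ang 109.05 tilt [ 0.005 -0.002 -1.   ] w 0.0135 F [ 0.6 -0.6  0.7]
[0.6106, -0.1764, 0.022] shift [ 0.0017 -0.0022  0.0035]
[0.503, 0.14, 0.021] shift [ 0.3359 -0.0006  0.0034]
rot to 103 [0.004 0.003 0.106]
rot to 106 [0.004 0.003 0.053]
rot to 108.8 [0.004 0.003 0.004]
```

```bash
python3 -m crank '.004 -.003 .003 .002 .001 0 .68;.006 0 .001 .002 .001 0 .68;.006 0 0 0 0 0 .68;.007 0 0 0 0 0 .68;.008 0 0 0 0 0 .68;.009 0 0 0 0 0 .68' |head -2; python3 go.py .497 .158 .021
```

```text
clock: 10.5
eef_pos: [0.5976, -0.1394, 0.0233]
t 10.5 tcp [ 0.5976 -0.1394  0.0233] ang 108.9 tilt [ 0.005 -0.003 -1.   ] w 0.0135 F [ 0.7 -1.   0.2]
[0.497, 0.158, 0.021] shift [0.314  0.0011 0.0009]
rot to 103 [0.004 0.004 0.103]
rot to 106 [0.003 0.004 0.051]
rot to 108.8 [0.003 0.004 0.002]
```

```bash
python3 -m crank '.009 0 .001 .002 .002 0 .68;.009 0 0 .001 .001 0 .68;.009 0 0 0 0 0 .68;.009 0 0 0 0 0 .68;.009 0 0 0 0 0 .68;.009 0 0 0 0 0 .68;.009 0 0 0 0 0 .68' |head -2; python3 go.py .497 .158 .021
```

```text
clock: 11.08
eef_pos: [0.575, -0.0726, 0.0227]
t 11.08 tcp [ 0.575  -0.0726  0.0227] ang 109.0 tilt [ 0.001 -0.002 -1.   ] w 0.0132 F [ 0.9 -0.5  0.8]
[0.497, 0.158, 0.021] shift [0.2434 0.0013 0.0011]
rot to 103 [0.001 0.003 0.105]
rot to 106 [0.001 0.003 0.052]
rot to 108.8 [0.001 0.003 0.003]
```

```bash
python3 -m crank '.009 0 .001 0 .002 0 .68;.009 0 0 0 .001 0 .68;.009 0 0 0 0 0 .68;.009 0 0 0 0 0 .68;.009 0 0 0 0 0 .68;.009 0 0 0 0 0 .68;.009 0 0 0 0 0 .68;.009 0 0 0 0 0 .68;.009 0 0 0 0 0 .68' |head -2; python3 go.py .497 .158 .021
python3 -c "
from h import *
s=viewer.camera('side'); c=viewer.calibration('side')
for k in blobs(s,*Y): x,y,w,h=cv2.boundingRect(k); print(x,y,w,h,ray(c,x+w/2,y+h-3.2,0)[:2].round(3))"
```

```text
clock: 11.83
eef_pos: [0.546, 0.012, 0.0221]
t 11.83 tcp [0.546  0.012  0.0221] ang 108.99 tilt [ 0.002  0.    -1.   ] w 0.0134 F [ 0.8 -0.5  0.1]
[0.497, 0.158, 0.021] shift [0.154  0.0012 0.001 ]
rot to 103 [0.001 0.    0.104]
rot to 106 [0.001 0.    0.052]
rot to 108.8 [0.001 0.    0.003]
305 240 19 10 [ 0.682 -0.283]
206 225 17 15 [ 0.514 -0.155]
184 185 9 13 [0.525 0.034]
170 160 11 9 [0.548 0.201]
169 105 8 5 [0.707 0.693]
147 90 28 11 [0.699 0.827]
209 17 32 88 [0.914 0.652]
124 12 44 92 [0.633 0.818]
```

```bash
python3 -m crank '.009 0 .001 0 0 0 .68;.009 0 0 0 0 0 .68;.009 0 0 0 0 0 .68;.009 0 0 0 0 0 .68;.009 0 0 0 0 0 .68;.009 0 0 0 0 0 .68;.009 0 0 0 0 0 .68;.009 0 0 0 0 0 .68;.009 0 0 0 0 0 .68;.009 0 0 0 0 0 .68' |head -2; python3 go.py .497 .158 .021
python3 -c "
from h import *
s=viewer.camera('side'); c=viewer.calibration('side')
for k in blobs(s,*Y)[:6]: x,y,w,h=cv2.boundingRect(k); print(x,y,w,h,ray(c,x+w/2,y+h-3.2,0)[:2].round(3))
cv2.imwrite('pics/s5.png',cv2.resize(s[130:250,130:290,::-1],(800,600)))"
```

```text
clock: 12.72
eef_pos: [0.5131, 0.1065, 0.0211]
t 12.72 tcp [0.5131 0.1065 0.0211] ang 109.0 tilt [ 0.001  0.    -1.   ] w 0.0142 F [ 0.9 -0.7  0.2]
[0.497, 0.158, 0.021] shift [0.054  0.0015 0.0001]
rot to 103 [0.001 0.    0.105]
rot to 106 [0.001 0.    0.052]
rot to 108.8 [0.001 0.    0.004]
305 240 19 10 [ 0.682 -0.283]
206 225 17 15 [ 0.514 -0.155]
160 173 8 11 [0.493 0.132]
126 27 21 76 [0.601 0.849]
181 10 60 95 [0.864 0.679]
```

View pics/s5.png

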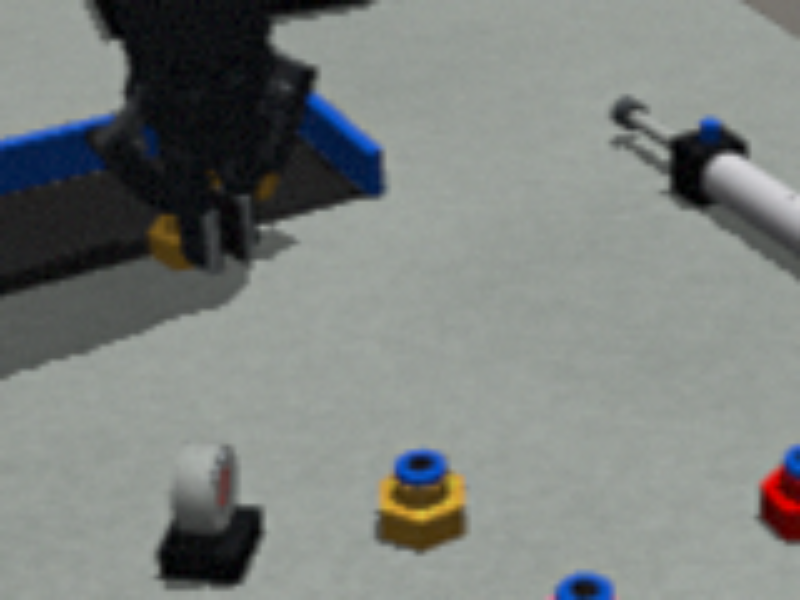

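F2 is still just ahead of the fingers at the bay mouth, at (170,240). I finish this push and retract.

```bash
python3 -m crank '.009 0 0 0 0 0 .68;.009 0 0 0 0 0 .68;.009 0 0 0 0 0 .68;.009 0 0 0 0 0 .68;.007 0 0 0 0 0 .68;.005 0 0 0 0 0 .68;.002 0 0 0 0 0 .68;0 0 0 0 0 0 .68' |head -2
python3 -m crank '-.01 0 0 0 0 0 .68;-.015 0 0 0 0 0 .68;-.015 0 -.005 0 0 .03 .68;-.015 0 -.02 0 0 .03 .68;-.01 0 -.04 0 0 0 .68;-.03 0 -.03 0 0 0 .68;-.04 0 0 0 0 0 .68;-.04 0 0 0 0 0 .68;-.04 0 0 0 0 0 .68;-.04 0 0 0 0 0 .68;-.03 0 0 0 0 0 .68;0 0 0 0 0 0 .68'|head -2
python3 -c "
from h import *
im,o=locate()
for k in o:
  if 100<k[0]<340: print(k)
np.save('pics/top5.npy',im)"
python3 go.py .528 -.194 .08
```

```text
clock: 13.43
eef_pos: [0.4935, 0.1614, 0.0209]
clock: 14.43
eef_pos: [0.5761, -0.1312, 0.1186]
(150.7, 233.9, 8.3, 178.0, [0.4826, 0.1865])
(149.3, 207.0, 8.3, 178.5, [0.552, 0.1897])
t 14.48 tcp [ 0.5753 -0.1292  0.1184] ang 105.71 tilt [-0.002  0.003 -1.   ] w 0.0134 F [-0.1  0.5 -0.5]
[0.528, -0.194, 0.08] shift [-0.0497 -0.063   0.0383]
rot to 103 [-0.001 -0.004  0.047]
rot to 106 [-0.001 -0.004 -0.005]
rot to 108.8 [-0.001 -0.004 -0.054]
```

```bash
python3 -m crank '-.025 -.031 0 0 -.004 0 .68;-.025 -.03 0 0 0 0 .68;0 0 .02 0 0 0 .68;0 0 .03 0 0 0 .68;0 0 0 0 0 0 .68' |head -2; python3 go.py .5305 -.1937 .0225
```

```text
clock: 14.9
eef_pos: [0.5288, -0.1939, 0.0674]
t 14.9 tcp [ 0.5288 -0.1939  0.0674] ang 105.71 tilt [ 0.001  0.003 -1.   ] w 0.014 F [-0.9  0.9 -1.6]
[0.5305, -0.1937, 0.0225] shift [-0.0004  0.0016  0.0449]
rot to 103 [ 0.002 -0.002  0.047]
rot to 106 [ 0.002 -0.002 -0.005]
rot to 108.8 [ 0.002 -0.002 -0.054]
```

```bash
python3 -m crank '0 .001 .02 0 -.002 0 .68;0 0 .015 0 0 0 .68;0 0 .007 0 0 0 .68;0 0 0 0 0 0 .68' |head -2; python3 go.py .5305 -.1937 .0225 .432 .158 .0215
```

```text
clock: 15.23
eef_pos: [0.5291, -0.1905, 0.0262]
t 15.23 tcp [ 0.5291 -0.1905  0.0262] ang 105.88 tilt [ 0.     0.004 -1.   ] w 0.0131 F [ 0.2 -0.4 -0.2]
[0.5305, -0.1937, 0.0225] shift [-0.0034  0.0004  0.0037]
[0.432, 0.158, 0.0215] shift [0.3618 0.002  0.006 ]
rot to 103 [ 0.001 -0.004  0.05 ]
rot to 106 [ 0.001 -0.004 -0.002]
rot to 108.8 [ 0.001 -0.003 -0.051]
```

```bash
python3 -m crank '.004 0 .003 0 -.003 0 .68;.006 0 .001 0 0 0 .68;.006 0 0 0 0 0 .68;.007 0 0 0 0 0 .68;.008 0 0 0 0 0 .68;.009 0 0 0 0 0 .68;.009 0 0 0 0 0 .68' |head -2; python3 go.py .432 .158 .021
```

```text
clock: 15.82
eef_pos: [0.5184, -0.1393, 0.0272]
t 15.82 tcp [ 0.5184 -0.1393  0.0272] ang 105.97 tilt [ 0.009 -0.002 -1.   ] w 0.0136 F [ 0.3 -0.3 -0.4]
[0.432, 0.158, 0.021] shift [ 0.3096 -0.0013  0.0049]
rot to 103 [0.009 0.004 0.052]
rot to 106 [ 0.008  0.004 -0.001]
rot to 108.8 [ 0.008  0.004 -0.049]
```

```bash
python3 -m crank '.009 0 .003 .003 .002 0 .68;.009 0 .001 .002 .001 0 .68;.009 0 .001 .001 0 0 .68;.009 0 0 0 0 0 .68;.009 0 0 0 0 0 .68;.009 0 0 0 0 0 .68' |head -2; python3 go.py .432 .158 .021
```

```text
clock: 16.32
eef_pos: [0.5028, -0.0819, 0.0228]
t 16.32 tcp [ 0.5028 -0.0819  0.0228] ang 106.01 tilt [ 0.005 -0.002 -1.   ] w 0.0138 F [ 0.8 -1.9  0.8]
[0.432, 0.158, 0.021] shift [ 0.2501 -0.0019  0.0009]
rot to 103 [0.004 0.003 0.053]
rot to 106 [0.004 0.004 0.   ]
rot to 108.8 [ 0.004  0.004 -0.049]
```

```bash
python3 -m crank '.009 0 0 .002 .002 0 .68;.009 0 0 0 0 0 .68;.009 0 0 0 0 0 .68;.009 0 0 0 0 0 .68;.009 0 0 0 0 0 .68;.009 0 0 0 0 0 .68;.009 0 0 0 0 0 .68;.009 0 0 0 0 0 .68;.009 0 0 0 0 0 .68' |head -2; python3 go.py .432 .158 .021
python3 -c "
from h import *
s=viewer.camera('side'); c=viewer.calibration('side')
for k in blobs(s,*Y)[:6]: x,y,w,h=cv2.boundingRect(k); print(x,y,w,h,ray(c,x+w/2,y+h-3.2,0)[:2].round(3))"
```

```text
clock: 17.07
eef_pos: [0.4776, 0.0044, 0.0228]
t 17.07 tcp [0.4776 0.0044 0.0228] ang 106.01 tilt [ 0.002 -0.001 -1.   ] w 0.014 F [ 0.9  0.  -0.1]
[0.432, 0.158, 0.021] shift [ 0.1602 -0.0015  0.0015]
rot to 103 [0.002 0.002 0.053]
rot to 106 [0.002 0.002 0.   ]
rot to 108.8 [ 0.002  0.002 -0.049]
305 240 19 10 [ 0.682 -0.283]
159 194 9 12 [0.459 0.027]
146 166 6 7 [0.475 0.212]
181 119 7 5 [0.694 0.526]
127 73 14 31 [0.589 0.841]
180 10 61 94 [0.867 0.692]
```

```bash
python3 -m crank '.009 0 .001 .001 .001 0 .68;.009 0 0 0 0 0 .68;.009 0 0 0 0 0 .68;.009 0 0 0 0 0 .68;.009 0 0 0 0 0 .68;.009 0 0 0 0 0 .68;.009 0 0 0 0 0 .68;.009 0 0 0 0 0 .68;.009 0 0 0 0 0 .68;.009 0 0 0 0 0 .68' |head -2; python3 go.py .432 .158 .021
python3 -c "
from h import *
s=viewer.camera('side'); c=viewer.calibration('side')
for k in blobs(s,*Y)[:6]: x,y,w,h=cv2.boundingRect(k); print(x,y,w,h,ray(c,x+w/2,y+h-3.2,0)[:2].round(3))"
```

```text
clock: 17.95
eef_pos: [0.4492, 0.1006, 0.0215]
t 17.95 tcp [0.4492 0.1006 0.0215] ang 106.03 tilt [-0.001  0.001 -1.   ] w 0.0135 F [ 0.4 -0.4  1.2]
[0.432, 0.158, 0.021] shift [ 0.0599 -0.0006  0.0005]
rot to 103 [-0.001 -0.001  0.053]
rot to 106 [-0.001 -0.001  0.001]
rot to 108.8 [-0.001 -0.001 -0.048]
305 240 19 10 [ 0.682 -0.283]
136 180 8 11 [0.427 0.125]
170 159 16 12 [0.551 0.186]
174 113 14 11 [0.683 0.532]
169 105 8 5 [0.707 0.693]
153 88 26 13 [0.718 0.817]
```

```bash
python3 -m crank '.009 0 0 0 0 0 .68;.009 0 0 0 0 0 .68;.009 0 0 0 0 0 .68;.009 0 0 0 0 0 .68;.008 0 0 0 0 0 .68;.006 0 0 0 0 0 .68;.003 0 0 0 0 0 .68;0 0 0 0 0 0 .68' |head -2
python3 -m crank '-.01 0 0 0 0 0 .68;-.015 0 0 0 0 0 .68;-.015 0 -.005 0 0 0 .68;-.015 0 -.02 0 0 0 .68;-.01 0 -.04 0 0 0 .68;-.03 0 -.03 0 0 0 .68;-.04 0 -.02 0 0 0 .68;-.04 0 -.02 0 0 0 .68;-.04 0 0 0 0 0 .68;-.04 0 0 0 0 0 .68;-.04 0 0 0 0 0 .68;-.04 0 0 0 0 0 .68;-.04 0 0 0 0 0 .68;-.04 0 0 0 0 0 .68;0 0 0 0 0 0 .68'|head -2
python3 -c "
from h import *
im,o=locate()
for k in o:
  if 100<k[0]<340: print(k)
s=viewer.camera('side')
cv2.imwrite('pics/s6.png',np.hstack([cv2.resize(im[130:280,110:310,::-1],(400,300)),cv2.resize(s[130:280,90:290,::-1],(400,300))]))"
```

```text
clock: 18.67
eef_pos: [0.4316, 0.1594, 0.0213]
clock: 19.92
eef_pos: [0.5456, -0.2565, 0.1571]
(150.9, 258.4, 8.3, 181.0, [0.42, 0.1862])
(150.6, 233.7, 8.3, 178.5, [0.483, 0.1866])
(149.5, 207.0, 8.5, 179.5, [0.5519, 0.1892])
```

View pics/s6.png

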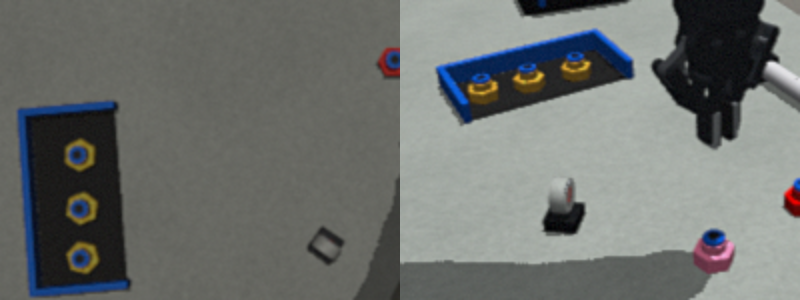

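All three fittings stand upright inside the bay at (79,155), (82,208) and (82,258). Their edges are about 25 mm or more inside the open side. The gauge is unmoved at (326,245) and the arm is clear.

```bash
python3 -c "
from workcell import order,readout
print(readout.get_obs()['ft_force']); order.job_done()"
```

```text
[-0.36130783  0.54969389  0.36948838]
the job is handed in; nothing more can be done
```

I swept the three brass fittings one at a time into the blue bay, using two fingertips about 14 mm apart, and handed the job in at about 20 s.

- **Fittings:** the last top and side views show all three upright inside the bay at (0.552, 0.189), (0.483, 0.187) and (0.420, 0.186). Their bases are about 25 mm or more inside the open side.
- **Other equipment:** the gauge did not move in the pictures, and the pink look-alike stands where it was. The last pictures show only part of the red one and the cylinder, and leave out the valve and screwdriver. My paths did not go near those.
- **Forces:** readings between moves stayed at or below about 6 N. The robot was touching nothing at hand-in.
- **What went wrong:** during the first sweep the tool drifted up about 11 mm, which put the tips near the top of the first fitting's base. I backed off and came down again, and the fitting stayed upright. Shortly after, the tips touched the bench lightly (about 5 N) and I raised them.

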